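Lock the vials in and lift the carrier off the shaker

ROBOT

A 6-joint arm with a two-finger parallel gripper is mounted at the origin on the work surface. World frame = base frame: x ahead of the robot, y to its left, z up, the work surface at z = 0. Lengths are in m, angles in rad, forces in N, time in s.
With the tool pointing down it reaches from about 0.35 to 0.725 m from the base axis. Payload 6 kg.
Tool frame: the origin (TCP) lies between the finger pads, 19 mm behind the fingertips; this is the grasp point; z points along the fingers, y is the line along which they close (so a half turn about z gives the same grasp; the last joint's range is limited). The gripper opens to 85 mm and grips with 20 to 120 N. Pads are 22 mm wide; open, the fingers measure 114 mm over their backs; the gripper's body (76 mm by 85 mm) begins 54 mm behind the grasp point. The pads swing forward as they close: fully open they stand 13 mm farther back than shut.
Start: joints at [1.439, 0.04, 0.085, 0, -1.615, -0.334], TCP at [0.269, 0.536, 0.25] pointing down, gripper open.
Joint ranges: [-2.56, 2.56], [-1.29, 2.01], [-1.08, 1.49], [-3.29, 1.98], [-2.81, -0.18], [-2.99, 2.99]. Speed limits (rad/s): [2.57, 2.57, 3.01, 3.14, 3.14, 3.14].

INTERFACE

Orientations are given as a unit quaternion [w, x, y, z].
In Python, from workcell import * gives the robot as it stands.
- The arm moves only by the tool step_arm, never from a script. Its argument "series" is a list of rows, each a list of 3 entries, a list of its own where there are three numbers: the shift along the tool's x, y, z as a fraction of full scale, then the turn about the tool's z as a fraction of full scale, then the opening, from -1 (shut) to 1 (fully open). A call has 1 to 20 rows; each row is the pose to reach, as a shift and turn from the pose commanded when the call began, along the tool's axes at that moment; what a row does not reach only later rows make up. Full scale, the value 1, is 15 cm for a shift and 90 degrees for a turn. A row lasts 1/12 s, in which the tool goes at most 41.7 mm and 7.16 degrees, less where a joint would pass 70% of its speed; a pose out of reach is approached as far as the arm can. A call with a number of a shift or a turn outside -1 to 1 is refused whole. A call with a gripper value outside its range is refused whole. The fingers move at their own pace and stop on an object; "force" is the grip in N (left out, the last holds). Time passes only in rows, so rows that repeat a pose let the fingers close. It gives the time, the measured TCP pose, the force, the opening and the grip force at its end, in the units of the state.
- get_obs(): the state, without advancing time (a new reading comes with each control period).
- get_image(name): name is "side" or "top" or "wrist"; returns the picture (400x640x3 uint8, red, green, blue); there is no depth.
- camera_model(name): a dict with "mtx" (3x3 intrinsics, pixels), "R" (3x3) and "t" (3): a world point X has camera coordinates R X + t; the wrist camera has in their place "mount" (4x4, takes a point from camera to tool coordinates, whose origin is the TCP and whose axes are the flange's). Camera axes: x right, y down, z forward; pixel columns grow to the right and rows downward; lengths in m; the calibration is good to about 2 mm. A picture is of the moment at which its call begins: read the wrist's pose just before it. camera_model takes no time and is no camera call.
- hand_in(): hands the job in; it is judged then, once.
Trained networks look in the newest picture that a camera, given by its name, has taken for a name from the list of things; names that differ only in an ending like _2 or _b are one class to them, and where a whole thing is asked for, a point or a joint stands for the part that bears it (a point fixed in the world has none). Each returns a list of dicts, best first, with "score" (0 to 1); they miss things now and then, are a little off and sometimes report something else, mostly with a low value. They report only what shows in the picture. A call takes as long as a camera call.
- search_frame(camera, thing): "point" ([column, row] in pixels, amid what is visible of it).
- place_of(camera, thing): "point" ([column, row] in pixels: a listed point, or the origin of a listed thing).
The state is a dict: "t": time; "joint_positions": joint angles; "dq": joint speeds; "joint_efforts": joint torques, N m; "eef_pos": TCP position; "tool_rot": TCP orientation; "wrist_force": force on the tool from outside, world axes, zero at the start; "ft_torque": the same for the moment, N m; "gripper_width": opening from 0.0 (shut) to 1.0 (fully open); "grip_force": force on a finger pad.
Only numpy, scipy, OpenCV 4.12 (cv2) and the standard library are available. Lean on these libraries where they do the work, as an engineer would, in place of code of your own. Each camera call takes 0.05 s, during which the arm holds its last target. There are 200 camera calls.

TASK

While the vial carrier still stands on the shaker, swing its hinged wire retainer down over the vials until it rests fully home in its catch. Then take the carrier by its handle, lift it about 10 cm clear of the shaker's platform, level all the way and with the vials in it, and finish holding it there, steady and level, in the gripper: do not put it down. Leave everything else where it stands.

Things in the scene. Friction and masses are not known exactly. Their poses are not given: they have to be found in the camera images.
- shaker: bench shaker, fixed to the table, switched off: white housing 250 x 260 mm, on it a black square platform 240 x 240 mm whose top is 70 mm above the table, with an aluminium rim 8 mm higher round its edge. Origin under its centre at table height, z up
- carrier: vial carrier, loose on the shaker's platform: white plastic block 100 mm (its x) by 190 mm (its y) by 40 mm high, 0.45 to 0.65 kg loaded, with four vials, an upright handle in the middle (handle) and a hinged steel wire retainer (retainer). Origin under its centre; z up
- handle (a point): centre of the carrier's black handle bar, 122 mm above the carrier's underside and midway in x and y. The bar is 14 mm thick (carrier x), 80 mm long (carrier y) and 16 mm tall; it stands on two posts 12 x 10 mm at carrier y = -35 and +35 mm and is free beneath. Axes as the carrier
- retainer (a joint): retainer angle; flat loop of 7 mm steel wire, 64 mm wide, 165 mm long. 0 = closed: level, its crossbar in the catch near the carrier's -y end, arms 2.5 mm over the vial caps, handle up through the loop. Grows as it opens: 1.57 upright at the carrier's +y end, 2.0 leaning outward at its stop. Stiff: stays where left, about 0.5 N at the tab moves it, no snap; it stops at 0
- retainer_hinge (a point): middle of the retainer's hinge axis, at carrier x = 0, y = +80 mm, z = 60 mm; the axis runs along carrier x
- retainer_tab (a point): centre of the outer (upper when closed) face of the steel thumb tab in the middle of the retainer's free end: tab 34 mm (carrier x) x 24 mm x 5 mm, centred 172 mm from the hinge axis. Push it on this face to close the retainer; closed, the point is at carrier x = 0, y = -92 mm, z = 64 mm
- vial0: amber glass vial with black cap, 22 mm wide, 42 mm tall, standing in the carrier's pocket at carrier x = -32, y = -38 mm (pocket floor 12 mm above the carrier's underside, so the cap's top is at 54 mm); origin under its centre
- vial1: amber glass vial with black cap, 22 mm wide, 42 mm tall, standing in the carrier's pocket at carrier x = -32, y = +38 mm (pocket floor 12 mm above the carrier's underside, so the cap's top is at 54 mm); origin under its centre
- vial2: amber glass vial with black cap, 22 mm wide, 42 mm tall, standing in the carrier's pocket at carrier x = +32, y = -38 mm (pocket floor 12 mm above the carrier's underside, so the cap's top is at 54 mm); origin under its centre
- vial3: amber glass vial with black cap, 22 mm wide, 42 mm tall, standing in the carrier's pocket at carrier x = +32, y = +38 mm (pocket floor 12 mm above the carrier's underside, so the cap's top is at 54 mm); origin under its centre
- spare_vial: loose amber vial like the others (22 mm wide, 42 mm tall) standing by itself in the corner of the shaker's platform at shaker x = +99, y = +99 mm; origin under its centre; leave alone
- jar: small clear jar, 28 mm wide, 40 mm tall, in the corner of the shaker's platform at shaker x = -97, y = -97 mm; origin under its centre; leave alone
- tip_box: pipette tip box, 85 x 120 x 55 mm, on the table to the left of the shaker; origin under its centre; leave alone
- beaker: open glass beaker, 66 mm wide, 85 mm tall, on the table to the right of the shaker; origin under its centre; leave alone
- stopper: cork stopper, 24 mm wide, 28 mm tall, standing in the corner of the shaker's platform at shaker x = -100, y = +100 mm; origin under its centre; leave alone

How it is judged:
On the way, in this order (a step that is already met when the one before it is completed fails the run):
1. the retainer is down in its catch, with the carrier still standing on the shaker (value of joint retainer below 0.06 rad and z of carrier in the frame of shaker below 0.08 m), for 0.2 s.
2. the carrier hangs level by its handle, clear of the shaker, the retainer still closed (z of carrier in the frame of shaker above 0.13 m and value of joint retainer below 0.08 rad and contact force between carrier and shaker below 0.05 N and angle between carrier's own z axis and vertical below 0.12 rad and distance between the grasp point and handle below 0.05 m and contact force between the fingers and carrier above 2 N), for 0.5 s.
At the end, for the whole second after the job is handed in: Held by the handle in the fingers (tool point within 50 mm of its centre, over 2 N), underside 60 to 160 mm above the platform, clear of the shaker, within 0.12 rad of level, below 30 mm/s and 0.2 rad/s; retainer below 0.08 rad; all four vials in their pockets (all of step 2 and z of carrier in the frame of shaker below 0.23 m and linear speed of carrier below 0.03 m/s and angular speed of carrier below 0.2 rad/s and z of vial0 in the frame of carrier between 0.004 and 0.022 m and horizontal distance between each of vial0, vial1, vial2, vial3 and carrier below 0.065 m and z of vial1 in the frame of carrier between 0.004 and 0.022 m and z of vial2 in the frame of carrier between 0.004 and 0.022 m and z of vial3 in the frame of carrier between 0.004 and 0.022 m); the arm keeps its last pose, push and grip.
It fails at once if the carrier is tipped by more than 0.35 rad (angle between carrier's own z axis and vertical above 0.35 rad).
It fails at once if a bystander (spare vial, jar, tip box, beaker, stopper) is moved by more than 30 mm (distance of any of spare_vial, jar, tip_box, beaker, stopper from where it was at the start of the episode above 0.03 m).
It also fails if it takes over 51 s, if anything falls off the work surface, if the arm or the gripper's body presses on something with over 40 N, if the wrist force passes 120 N, or if a joint passes its speed limit or range.

## Working session

There is one attempt and no reset: what is moved stays moved. The work goes in short steps, Python scripts to look and compute and a tool call to move; the robot and the scene stay as the last step left them, time stands still between calls to the robot, and variables do not carry over. Pictures are saved under pics/ and viewed, at most 10 in all, crops included, and the job is handed in when it is done.

Besides the shell and the picture viewer there is one more tool, called after "Request:" by a JSON object that holds its "name" and its "arguments", one argument or row to a line. step_arm: Moves the arm, as the interface text tells. Shift numbers are shares of 15 cm and turn numbers shares of 90 degrees, none past 1 either way. Its arguments: {"type":"object","properties":{"series":{"type":"array"},"force":{"type":"number"}},"required":["series"]}

```bash
mkdir -p pics; ls
python3 - <<'E'
from workcell import *
import cv2,numpy as np
o=get_obs();print(o)
for c in("top","side"):
    im=get_image(c);cv2.imwrite(f"pics/{c}0.png",im[...,::-1])
    m=camera_model(c);print(c,m)
    for n in("carrier","handle","retainer_hinge","retainer_tab","shaker","vial0","spare_vial","jar","stopper"):
        print(n,[(np.round(d["point"],1).tolist(),round(d["score"],2)) for d in place_of(c,n)[:4]])
print(camera_model("wrist"))
E
```

```text
pics
{'t': 0.0, 'joint_positions': array([ 1.43871834e+00,  4.08301600e-02,  8.38375357e-02, -4.92040923e-04,
       -1.61549792e+00, -3.33696900e-01]), 'dq': array([ 0.00077682,  0.00108178,  0.00042312, -0.00031576,  0.00242315,
       -0.00060796]), 'joint_efforts': array([ 6.83647013e-04, -3.68212080e+01,  3.47411442e+01,  6.93234175e+00,
       -5.51773439e-03, -9.00875534e-06]), 'eef_pos': array([0.26925481, 0.53586976, 0.24897758]), 'tool_rot': array([ 8.67542153e-04,  9.73006176e-01, -2.30777390e-01, -1.59284204e-04]), 'wrist_force': array([ 0.50960869, -0.12955322,  0.29179419]), 'ft_torque': array([-0.0142703 ,  0.0088343 , -0.02265846]), 'grip_force': 0.0, 'gripper_width': 1.0024432078533518}
top {'mtx': array([[403.99681754,   0.        , 323.20778092],
       [  0.        , 403.99681754, 202.13356143],
       [  0.        ,   0.        ,   1.        ]]), 'R': array([[-0.01205514, -0.99986564, -0.01110747],
       [-0.99067351,  0.01345059, -0.13559159],
       [ 0.13572277,  0.0093693 , -0.99070255]]), 't': array([0.06220384, 0.57173932, 0.99969513])}
carrier [([381.9, 1
[... 986 characters left out ...]
4.6, 272.4], 0.5), ([359.0, 245.2], 0.5)]
spare_vial [([396.5, 230.5], 0.74), ([367.6, 213.7], 0.33)]
jar [([296.0, 318.4], 0.85)]
stopper [([297.9, 229.9], 0.6), ([358.4, 243.7], 0.46)]
{'mtx': array([[339.07521738,   0.        , 314.81052406],
       [  0.        , 339.07521738, 198.66908818],
       [  0.        ,   0.        ,   1.        ]]), 'mount': array([[-5.67028726e-04, -9.65969618e-01, -2.58654935e-01,
         6.36021258e-02],
       [ 9.99999289e-01, -8.19098641e-04,  8.66776730e-04,
         8.65086600e-04],
       [-1.04914389e-03, -2.58654260e-01,  9.65969396e-01,
        -1.24458483e-01],
       [ 0.00000000e+00,  0.00000000e+00,  0.00000000e+00,
         1.00000000e+00]])}
```

```bash
cat > h.py <<'E'
import numpy as np,cv2
from workcell import *
from scipy.optimize import least_squares
from scipy.spatial.transform import Rotation as Ro
def proj(c,X):
    m=camera_model(c);p=(m["R"]@np.atleast_2d(X).T).T+m["t"];p=p@m["mtx"].T
    return p[:,:2]/p[:,2:]
def tri(obs,x0=(.5,0,.1)):
    r=least_squares(lambda X:np.concatenate([proj(c,X)[0]-p for c,p in obs]),x0)
    return r.x,np.abs(r.fun).max()
def atz(c,p,z):
    return least_squares(lambda q:proj(c,[q[0],q[1],z])[0]-p,(.5,0)).x
E
python3 - <<'E'
from h import *
for n,a,b in[("carrier",(381.9,194.2),(359.4,268.4)),("handle",(386.7,185.2),(364.9,223.3)),("hinge",(351.6,196.4),(338.1,214.1)),("tab",(369.5,181.9),(346.3,146.5)),("spare",(349.9,151.2),(396.5,230.5)),("jar",(412.2,242.2),(296,318.4)),("stopper",(333.3,229.2),(297.9,229.9))]:
    print(n,tri([("top",a),("side",b)]))
a=cv2.imread("pics/top0.png")[120:270,280:460];b=cv2.imread("pics/side0.png")[100:360,240:460]
a=cv2.resize(a,(400,333),interpolation=2);b=cv2.resize(b,(400,473),interpolation=2)
k=np.zeros((473,800,3),np.uint8);k[:333,:400]=a;k[:,400:]=b;cv2.imwrite("pics/m0.png",k)
E
```

```text
carrier (array([ 0.58910618, -0.09182882,  0.07610884]), np.float64(1.499086112284857))
handle (array([ 0.59088602, -0.08727794,  0.19081876]), np.float64(1.5330973590992585))
hinge (array([ 0.56787145, -0.01190477,  0.13995151]), np.float64(1.4385392351494488))
tab (array([ 0.56989212, -0.03622667,  0.30709322]), np.float64(1.9473772940147285))
spare (array([ 0.69016346, -0.01329494,  0.074314  ]), np.float64(2.4981987284686227))
jar (array([ 0.46689927, -0.16389386,  0.06449932]), np.float64(0.28161665577098915))
stopper (array([0.4965092 , 0.0303806 , 0.06298576]), np.float64(1.7686621532566846))
```

View pics/m0.png

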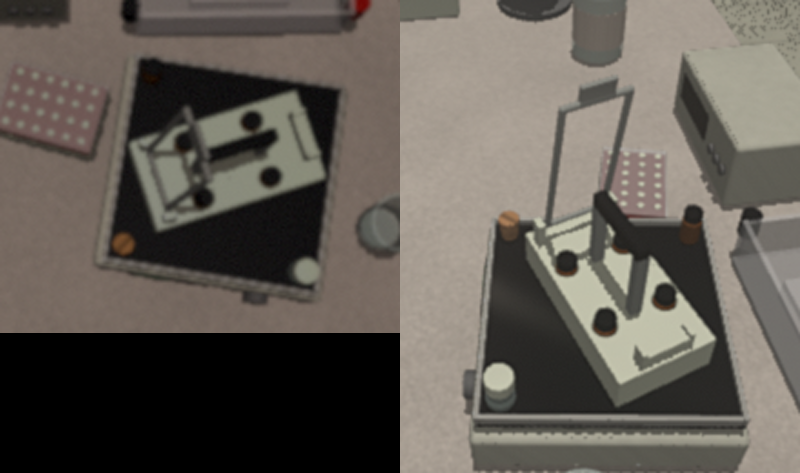

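View pics/side0.png

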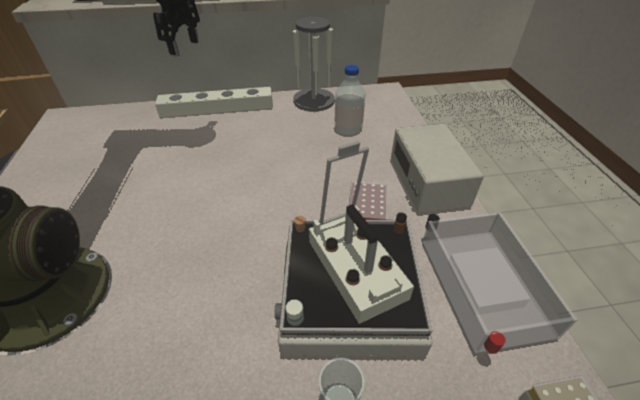

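The picture shows the retainer standing nearly upright and leaning slightly inward. Its tab is near (347,148) in the side view and the handle near (365,223). The carrier's +y end, with the hinge, faces the robot's left. Next I fit one carrier pose and the retainer angle to all the detections.

```bash
cat >> h.py <<'E'
L={"carrier":(0,0,0),"handle":(0,0,.122),"retainer_hinge":(0,.08,.06)}
V=np.array([(-.032,-.038,.012),(-.032,.038,.012),(.032,-.038,.012),(.032,.038,.012)])
def tabl(th,r=.172,o=.004): return (0,.08-r*np.cos(th)+o*np.sin(th),.06+r*np.sin(th)+o*np.cos(th))
def W(q,P): return Ro.from_euler("z",q[2]).apply(np.atleast_2d(P))+[q[0],q[1],.07 if len(q)<5 else q[4]]
def fit(D,q0=(.589,-.09,.28,1.4)):
    # D: list (cam,name,pixel)
    def f(q):
        r=[]
        for c,n,p in D:
            if n=="vial":
                e=proj(c,W(q,V))-p; r+=list(e[np.argmin((e**2).sum(1))])
            else: r+=list(proj(c,W(q,tabl(q[3]) if n=="retainer_tab" else L[n]))[0]-p)
        return np.array(r)
    s=least_squares(f,q0,loss="soft_l1",x_scale=[.01,.01,.05,.05]);return s.x,f(s.x).reshape(-1,2)
def pts(c,n,k=1): return [d["point"] for d in place_of(c,n)[:k]]
E
python3 - <<'E'
from h import *
D=[]
for c in("top","side"):
    get_image(c)
    for n in("carrier","handle","retainer_hinge","retainer_tab"):
        D+=[(c,n,p) for p in pts(c,n)]
    D+=[(c,"vial",p) for p in pts(c,"vial0",4)]
q,r=fit(D);print(q)
for d,e in zip(D,r):print(d[0],d[1],e.round(1))
print("tab",W(q,tabl(q[3])),"handle",W(q,L["handle"]),"hinge",W(q,L["retainer_hinge"]))
E
```

```text
[ 0.58849025 -0.08767922  0.30730771  1.38856135]
top carrier [-2.3 -1. ]
top handle [-0.1  0.1]
top retainer_hinge [2.8 1.5]
top retainer_tab [-0.2 -1.3]
top vial [-1.5  0.7]
top vial [-0.2  0.6]
top vial [-1.6 -0.1]
top vial [-0.9  0.9]
side carrier [-0.8  1.7]
side handle [-1.5  1.4]
side retainer_hinge [-1.7  4. ]
side retainer_tab [ 3.3 -1.2]
side vial [ 3.9 -1.4]
side vial [1.  2.3]
side vial [-0.5  1.4]
side vial [ 4.  -0.3]
tab [[ 0.57252992 -0.03738852  0.29987678]] handle [[ 0.58849025 -0.08767922  0.192     ]] hinge [[ 0.56429077 -0.01142711  0.13      ]]
```

Request:
{"name": "step_arm", "arguments": {
  "series": [
    [[1, 0.69, -0.4], 0, -1],
    [[1, 0.69, -0.4], 0, -1],
    [[1, 0.69, -0.4], 0, -1],
    [[1, 0.69, -0.4], 0, -1],
    [[1, 0.69, -0.4], 0, -1],
    [[1, 0.69, -0.4], 0, -1],
    [[1, 0.69, -0.4], 0, -1]
  ]
}}

```text
t: 2.18
eef_pos: [0.3577, 0.3754, 0.3112]
tool_rot: [-0.001, 0.973, -0.232, 0.0]
wrist_force: [-0.5, 0.7, 0.0]
gripper_width: 0.013
grip_force: 0.0
```

Request:
{"name": "step_arm", "arguments": {
  "series": [
    [[1, 0.69, 0], 0, -1],
    [[1, 0.69, 0], 0, -1],
    [[1, 0.69, 0], 0, -1],
    [[1, 0.69, 0], 0, -1],
    [[1, 0.69, 0], 0, -1],
    [[1, 0.69, 0], 0, -1],
    [[1, 0.69, 0], 0, -1]
  ]
}}

```text
t: 2.77
eef_pos: [0.4446, 0.2165, 0.3091]
tool_rot: [0.0, 0.973, -0.231, -0.0]
wrist_force: [0.8, 0.2, 0.2]
gripper_width: -0.004
grip_force: 0.0
```

Request:
{"name": "step_arm", "arguments": {
  "series": [
    [[1, 0.69, 0], 0.508, -1],
    [[1, 0.69, 0], 0.508, -1],
    [[1, 0.69, 0], 0.508, -1],
    [[1, 0.69, 0], 0.508, -1],
    [[1, 0.69, 0], 0.508, -1],
    [[1, 0.69, 0], 0.508, -1],
    [[1, 0.69, 0], 0.508, -1],
    [[1, 0.69, 0], 0.508, -1],
    [[1, 0.69, 0], 0.508, -1],
    [[1, 0.69, 0], 0.508, -1]
  ]
}}

```text
t: 3.6
eef_pos: [0.5319, 0.0577, 0.3097]
tool_rot: [0.0, 0.808, -0.589, -0.0]
wrist_force: [1.5, -0.9, -0.1]
gripper_width: -0.005
grip_force: 0.0
```

```bash
cat >> h.py <<'E'
_p0=proj
def proj(c,X,pose=None):
    if c!="wrist": return _p0(c,X)
    m=camera_model("wrist");o=pose or WP
    w,x,y,z=o["tool_rot"];R=Ro.from_quat([x,y,z,w])
    t=R.inv().apply(np.atleast_2d(X)-o["eef_pos"]);M=np.linalg.inv(m["mount"])
    p=(t@M[:3,:3].T+M[:3,3])@m["mtx"].T
    return p[:,:2]/p[:,2:]
E
python3 - <<'E'
import h
from h import *
D=[]
h.WP=get_obs();im=get_image("wrist");cv2.imwrite("pics/w1.png",im[...,::-1])
for c in("wrist","top","side"):
    if c!="wrist":get_image(c)
    for n in("carrier","handle","retainer_hinge","retainer_tab"):
        D+=[(c,n,p) for p in pts(c,n)]
    D+=[(c,"vial",p) for p in pts(c,"vial0",5)]
q,r=fit(D);print(q)
for d,e in zip(D,r):print(d[0],d[1],np.round(d[2]),e.round(1))
print("tab",W(q,tabl(q[3])),"handle",W(q,L["handle"]),"hinge",W(q,L["retainer_hinge"]))
E
```

```text
[ 0.58646357 -0.08724722  0.31701224  1.40464585]
wrist carrier [304.  13.] [ 0.1 -0.9]
wrist retainer_hinge [305.  95.] [-1.1  1.2]
wrist retainer_tab [288.   8.] [ 0.4 -0.2]
wrist vial [272.  52.] [-0.4  0.5]
wrist vial [342.  53.] [-3.5 -0.7]
top carrier [382. 193.] [-2.   1.5]
top handle [383. 186.] [3.6 0.1]
top retainer_hinge [352. 202.] [-0.6 -0.4]
top vial [370. 208.] [-0.1  2.1]
top vial [398. 198.] [1.2 2.2]
top vial [394. 176.] [-3.2  0.2]
top vial [360. 186.] [2.  0.3]
side carrier [357. 269.] [-1.1 -0.3]
side handle [361. 222.] [0.2 1.7]
side retainer_hinge [339. 218.] [-3.4 -0.1]
side retainer_tab [347. 151.] [-0.4 -1.2]
side vial [384. 272.] [-0.7  1.6]
side vial [348. 291.] [ 4.  -2.6]
side vial [329. 254.] [1.6 2.8]
side vial [360. 247.] [ 0.5 -3.2]
tab [[ 0.56916313 -0.03451431  0.30029289]] handle [[ 0.58646357 -0.08724722  0.192     ]] hinge [[ 0.56152525 -0.01123354  0.13      ]]
```

View pics/w1.png

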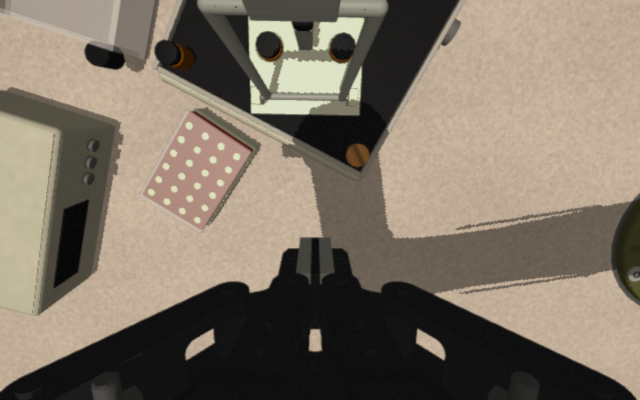

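Run:
```python
import numpy as np
for th,rho in[(1.4,.165),(1.3,.167),(1.2,.169),(1.1,.171),(1.,.172),(.9,.173),(.8,.174),(.7,.175),(.6,.176),(.5,.177),(.4,.178),(.3,.178),(.2,.178),(.1,.178),(.04,.178),(0,.178)]:
    y=.08-rho*np.cos(th)+.004*np.sin(th);z=.13+rho*np.sin(th)+.004*np.cos(th)
    print(th,((.1551-y-.011)/.15).round(3),((.2907-z)/.15).round(3))
```

```text
1.4 0.588 -0.017
1.3 0.699 -0.009
1.2 0.811 0.012
1.1 0.921 0.043
1.0 1.024 0.092
0.9 1.123 0.151
0.8 1.216 0.221
0.7 1.302 0.299
0.6 1.381 0.387
0.5 1.45 0.482
0.4 1.51 0.585
0.3 1.553 0.695
0.2 1.585 0.809
0.1 1.605 0.926
0.04 1.612 0.997
0 1.614 1.045
```

Request:
{"name": "step_arm", "arguments": {
  "series": [
    [[0.1, -0.05, 0.02], 0, -1],
    [[0.2, -0.05, 0.02], 0, -1],
    [[0.3, -0.05, 0.02], 0, -1],
    [[0.4, -0.05, 0.02], 0, -1],
    [[0.5, -0.05, 0.02], 0, -1],
    [[0.55, -0.05, 0.02], 0, -1],
    [[0.6, -0.05, 0.02], 0, -1],
    [[0.65, -0.05, 0.02], 0, -1],
    [[0.7, -0.05, 0.02], 0, -1],
    [[0.75, -0.05, 0.02], 0, -1],
    [[0.8, -0.05, 0.02], 0, -1],
    [[0.85, -0.05, 0.025], 0, -1],
    [[0.9, -0.05, 0.04], 0, -1],
    [[0.9, -0.05, 0.04], 0, -1],
    [[0.9, -0.05, 0.04], 0, -1]
  ]
}}

```text
t: 5.75
eef_pos: [0.58, -0.0703, 0.3036]
tool_rot: [0.0, 0.807, -0.591, -0.0]
wrist_force: [0.6, -0.1, 0.6]
gripper_width: -0.005
grip_force: 0.0
```

Run:
```python
from h import *
im=get_image("side");cv2.imwrite("pics/s2.png",cv2.resize(im[80:330,240:460,::-1],None,fx=2,fy=2,interpolation=2))
im=get_image("wrist");cv2.imwrite("pics/w2.png",im[...,::-1])
```

```text
(no output)
```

View pics/s2.png

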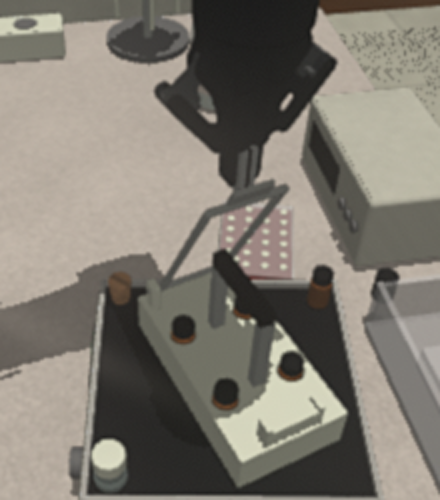

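The retainer is following the fingertips and now stands at about 1.1 rad, with the tab at (250,195) in the crop. Next I follow its arc down.

Request:
{"name": "step_arm", "arguments": {
  "series": [
    [[0.06, 0, 0.025], 0, -1],
    [[0.12, 0, 0.05], 0, -1],
    [[0.17, 0, 0.08], 0, -1],
    [[0.22, 0, 0.11], 0, -1],
    [[0.27, 0, 0.145], 0, -1],
    [[0.315, 0, 0.18], 0, -1],
    [[0.36, 0, 0.22], 0, -1],
    [[0.4, 0, 0.26], 0, -1],
    [[0.44, 0, 0.3], 0, -1],
    [[0.48, 0, 0.345], 0, -1],
    [[0.515, 0, 0.395], 0, -1],
    [[0.55, 0, 0.44], 0, -1],
    [[0.58, 0, 0.49], 0, -1],
    [[0.61, 0, 0.545], 0, -1],
    [[0.63, 0, 0.6], 0, -1],
    [[0.65, 0, 0.655], 0, -1],
    [[0.67, 0, 0.71], 0, -1],
    [[0.685, 0, 0.77], 0, -1],
    [[0.685, 0, 0.77], 0, -1]
  ]
}}

```text
t: 7.43
eef_pos: [0.6103, -0.1679, 0.1857]
tool_rot: [0.001, 0.807, -0.591, -0.002]
wrist_force: [-0.0, -0.2, -0.4]
gripper_width: 0.002
grip_force: 0.0
```

Run:
```python
from h import *
im=get_image("side");a=cv2.resize(im[80:330,240:460,::-1],None,fx=1.8,fy=1.8,interpolation=2)
b=cv2.resize(get_image("top")[100:260,290:450,::-1],(400,400),interpolation=2)
k=np.zeros((450,796,3),np.uint8);k[:,:396]=a;k[:400,396:]=b;cv2.imwrite("pics/m3.png",k)
```

```text
(no output)
```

View pics/m3.png

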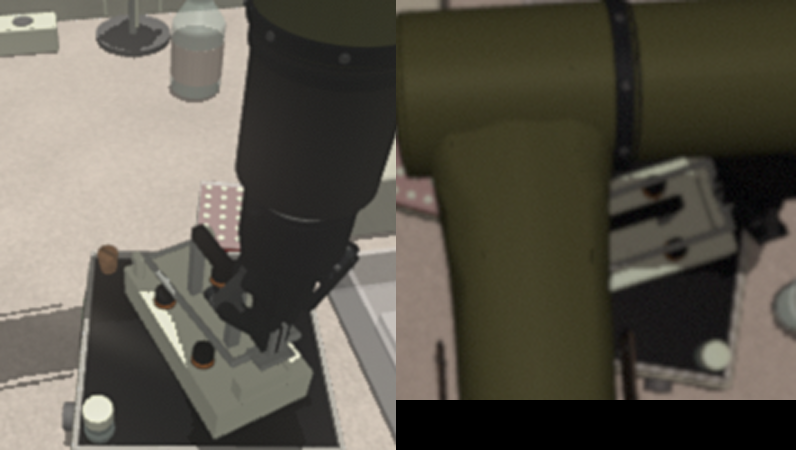

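The tab is under the fingertips at (270,350) and the retainer stands about 0.2 rad open. I press down slowly and watch the force.

Request:
{"name": "step_arm", "arguments": {
  "series": [
    [[0.007, 0, 0.05], 0, -1],
    [[0.015, 0, 0.1], 0, -1],
    [[0.02, 0, 0.14], 0, -1],
    [[0.02, 0, 0.17], 0, -1],
    [[0.02, 0, 0.19], 0, -1],
    [[0.02, 0, 0.2], 0, -1],
    [[0.02, 0, 0.2], 0, -1]
  ]
}}

```text
t: 8.12
eef_pos: [0.6118, -0.1706, 0.1581]
tool_rot: [0.0, 0.807, -0.591, -0.0]
wrist_force: [-0.0, 0.7, -0.3]
gripper_width: -0.0
grip_force: 0.0
```

Request:
{"name": "step_arm", "arguments": {
  "series": [
    [[0, 0, 0.005], 0, -1],
    [[0, 0, 0.01], 0, -1],
    [[0, 0, 0.015], 0, -1],
    [[0, 0, 0.015], 0, -1]
  ]
}}

```text
t: 8.45
eef_pos: [0.612, -0.1707, 0.1563]
tool_rot: [-0.0, 0.807, -0.591, 0.0]
wrist_force: [0.5, 0.2, -1.0]
gripper_width: -0.001
grip_force: 0.0
```

Request:
{"name": "step_arm", "arguments": {
  "series": [
    [[0, 0, 0.006], 0, -1],
    [[0, 0, 0.013], 0, -1],
    [[0, 0, 0.013], 0, -1]
  ]
}}

```text
t: 8.7
eef_pos: [0.6119, -0.1707, 0.1541]
tool_rot: [0.0, 0.807, -0.591, -0.0]
wrist_force: [0.1, 0.3, -0.0]
gripper_width: 0.0
grip_force: 0.0
```

Request:
{"name": "step_arm", "arguments": {
  "series": [
    [[0, 0, 0.006], 0, -1],
    [[0, 0, 0.01], 0, -1],
    [[0, 0, 0.01], 0, -1]
  ]
}}

```text
t: 8.95
eef_pos: [0.612, -0.1707, 0.1529]
tool_rot: [0.0, 0.807, -0.591, 0.0]
wrist_force: [0.2, 0.1, 0.1]
gripper_width: -0.001
grip_force: 0.0
```

Request:
{"name": "step_arm", "arguments": {
  "series": [
    [[0, 0, 0.005], 0, -1],
    [[0, 0, 0.01], 0, -1],
    [[0, 0, 0.01], 0, -1]
  ]
}}

```text
t: 9.2
eef_pos: [0.6121, -0.1707, 0.1527]
tool_rot: [-0.0, 0.807, -0.591, 0.001]
wrist_force: [-2.3, 0.9, 6.1]
gripper_width: 0.001
grip_force: 2.8
```

Request:
{"name": "step_arm", "arguments": {
  "series": [
    [[0, 0, 0.005], 0, -1],
    [[0, 0, 0.01], 0, -1],
    [[0, 0, 0.01], 0, -1]
  ]
}}

```text
t: 9.45
eef_pos: [0.6121, -0.1707, 0.1525]
tool_rot: [-0.0, 0.807, -0.59, 0.001]
wrist_force: [-4.2, 3.6, 10.2]
gripper_width: -0.0
grip_force: 5.1
```

Contact came at a tip height of 0.134 m, which is the height of the closed tab, so the retainer is home. Next I lift away, open the gripper and check.

Request:
{"name": "step_arm", "arguments": {
  "series": [
    [[0, 0, -0.1], 0, -1],
    [[0, 0, -0.3], 0, -1],
    [[0, 0, -0.5], 0, -1],
    [[0, 0, -0.7], 0, 0],
    [[0, 0, -0.9], 0, 1],
    [[0, 0, -0.9], 0, 1],
    [[0, 0, -0.9], 0, 1],
    [[0, 0, -0.9], 0, 1],
    [[0, 0, -0.9], 0, 1],
    [[0, 0, -0.9], 0, 1],
    [[0, 0, -0.9], 0, 1],
    [[0, 0, -0.9], 0, 1]
  ]
}}

```text
t: 10.45
eef_pos: [0.6119, -0.1707, 0.2842]
tool_rot: [0.0, 0.807, -0.591, -0.0]
wrist_force: [-0.4, 0.2, 0.5]
gripper_width: 0.999
grip_force: 0.0
```

Run:
```python
import h
from h import *
D=[]
h.WP=get_obs();print(h.WP["eef_pos"],h.WP["gripper_width"]);im=get_image("wrist")
def run(c):
    for n in("carrier","handle","retainer_hinge","retainer_tab"):
        for d in place_of(c,n)[:1]: D.append((c,n,d["point"]))
    D.extend([(c,"vial",p) for p in pts(c,"vial0",4)])
run("wrist")
im2=get_image("side");run("side")
q,r=fit(D,(.587,-.0875,.314,0.));print(q)
for d,e in zip(D,r):print(d[0],d[1],np.round(d[2]),e.round(1))
for n in L: print(n,W(q,L[n]))
a=cv2.resize(im[...,::-1],(400,250),interpolation=3)
k=np.zeros((590,800,3),np.uint8);k[:250,:400]=a;k[:,400:]=cv2.resize(im2[100:330,270:426,::-1],(400,590),interpolation=2);k[260:560,:400]=cv2.resize(im[0:240,160:480,::-1],(400,300));cv2.imwrite("pics/m4.png",k)
```

```text
[ 0.61185346 -0.17068058  0.28416615] 0.9993577495430224
[ 0.58429047 -0.08778889  0.29871158  0.03988908]
wrist handle [314. 322.] [-0.4  0.5]
wrist retainer_hinge [314. 355.] [-1.   0.6]
wrist retainer_tab [314. 185.] [0.7 0.1]
wrist vial [346. 227.] [-0.8 -2.5]
wrist vial [285. 228.] [-2.6 -3.7]
wrist vial [343. 293.] [ 0.3 -1.5]
side carrier [357. 268.] [-1.8  0.9]
side handle [362. 224.] [-2.6 -0.6]
side retainer_hinge [336. 219.] [-1.3 -0.8]
side retainer_tab [390. 286.] [-1.7 -0.1]
side vial [349. 289.] [ 1.5 -0.5]
side vial [360. 245.] [-0.4 -0.7]
side vial [331. 255.] [-1.2  1.2]
carrier [[ 0.58429047 -0.08778889  0.07      ]]
handle [[ 0.58429047 -0.08778889  0.192     ]]
retainer_hinge [[ 0.56074735 -0.01133157  0.13      ]]
```

View pics/m4.png

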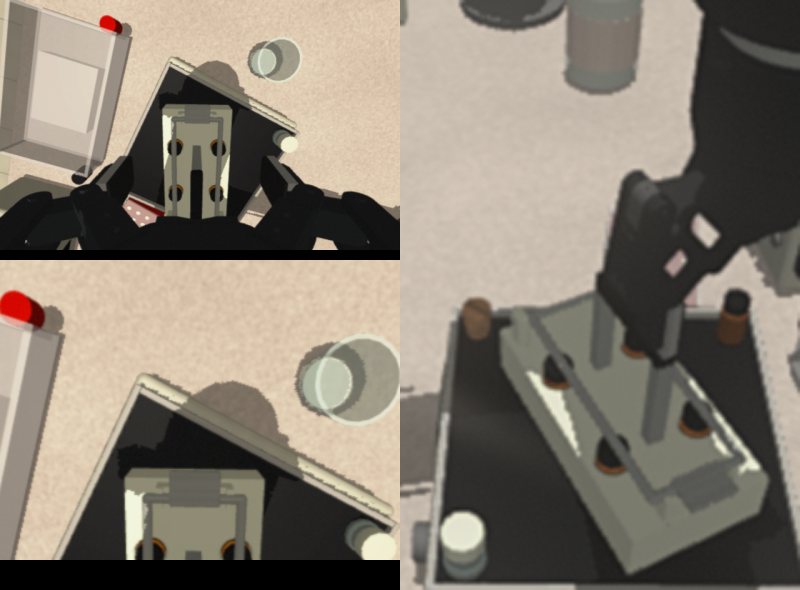

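The retainer lies flat and closed with the tab over the catch, and the carrier lines up with the tool at column 314. Next I move over the handle and descend.

Request:
{"name": "step_arm", "arguments": {
  "series": [
    [[-0.15, 0, 0], 0, 1],
    [[-0.3, 0, 0], 0, 1],
    [[-0.45, 0, 0], 0, 1],
    [[-0.58, 0, 0], 0, 1],
    [[-0.58, 0, 0.1], 0, 1],
    [[-0.58, 0, 0.2], 0, 1],
    [[-0.58, 0, 0.3], 0, 1],
    [[-0.58, 0, 0.4], 0, 1],
    [[-0.58, 0, 0.5], 0, 1],
    [[-0.58, 0, 0.57], 0, 1],
    [[-0.58, 0, 0.61], 0, 1],
    [[-0.58, 0, 0.61], 0, 1],
    [[-0.58, 0, 0.61], 0, 1]
  ]
}}

```text
t: 12.13
eef_pos: [0.5858, -0.0879, 0.1938]
tool_rot: [0.0, 0.807, -0.591, 0.0]
wrist_force: [0.2, 0.6, 0.2]
gripper_width: 1.0
grip_force: 0.0
```

Request:
{"name": "step_arm", "arguments": {
  "series": [
    [[0, 0, 0], 0, 0.2],
    [[0, 0, 0], 0, -0.2],
    [[0, 0, 0], 0, -0.5],
    [[0, 0, 0], 0, -0.8],
    [[0, 0, 0], 0, -1],
    [[0, 0, 0], 0, -1],
    [[0, 0, 0], 0, -1],
    [[0, 0, 0], 0, -1],
    [[0, 0, 0], 0, -1],
    [[0, 0, 0], 0, -1],
    [[0, 0, 0], 0, -1],
    [[0, 0, 0], 0, -1]
  ],
  "force": 60
}}

```text
t: 13.13
eef_pos: [0.5859, -0.0877, 0.1935]
tool_rot: [-0.0, 0.807, -0.591, 0.0]
wrist_force: [2.7, 1.0, 1.3]
gripper_width: 0.148
grip_force: 60.6
```

Request:
{"name": "step_arm", "arguments": {
  "series": [
    [[0, 0, -0.02], 0, -1],
    [[0, 0, -0.05], 0, -1],
    [[0, 0, -0.09], 0, -1],
    [[0, 0, -0.13], 0, -1],
    [[0, 0, -0.18], 0, -1],
    [[0, 0, -0.23], 0, -1],
    [[0, 0, -0.28], 0, -1],
    [[0, 0, -0.33], 0, -1],
    [[0, 0, -0.38], 0, -1],
    [[0, 0, -0.43], 0, -1],
    [[0, 0, -0.48], 0, -1],
    [[0, 0, -0.53], 0, -1],
    [[0, 0, -0.58], 0, -1],
    [[0, 0, -0.62], 0, -1],
    [[0, 0, -0.65], 0, -1],
    [[0, 0, -0.667], 0, -1],
    [[0, 0, -0.667], 0, -1],
    [[0, 0, -0.667], 0, -1],
    [[0, 0, -0.667], 0, -1],
    [[0, 0, -0.667], 0, -1]
  ]
}}

```text
t: 14.8
eef_pos: [0.5856, -0.0877, 0.2928]
tool_rot: [0.0, 0.807, -0.591, -0.0]
wrist_force: [-0.4, 0.3, -6.0]
gripper_width: 0.15
grip_force: 59.7
```

Request:
{"name": "step_arm", "arguments": {
  "series": [
    [[0, 0, 0], 0, -1],
    [[0, 0, 0], 0, -1],
    [[0, 0, 0], 0, -1],
    [[0, 0, 0], 0, -1],
    [[0, 0, 0], 0, -1],
    [[0, 0, 0], 0, -1],
    [[0, 0, 0], 0, -1],
    [[0, 0, 0], 0, -1],
    [[0, 0, 0], 0, -1],
    [[0, 0, 0], 0, -1]
  ]
}}

```text
t: 15.63
eef_pos: [0.5857, -0.0877, 0.2934]
tool_rot: [0.0, 0.807, -0.591, 0.0]
wrist_force: [0.1, -0.7, -5.5]
gripper_width: 0.151
grip_force: 59.7
```

Run:
```python
from h import *
print(get_obs()["wrist_force"])
im=get_image("side");cv2.imwrite("pics/s5.png",cv2.resize(im[60:350,220:500,::-1],None,fx=2,fy=2,interpolation=2))
```

```text
[ 0.10191358 -0.675905   -5.46583201]
```

View pics/s5.png

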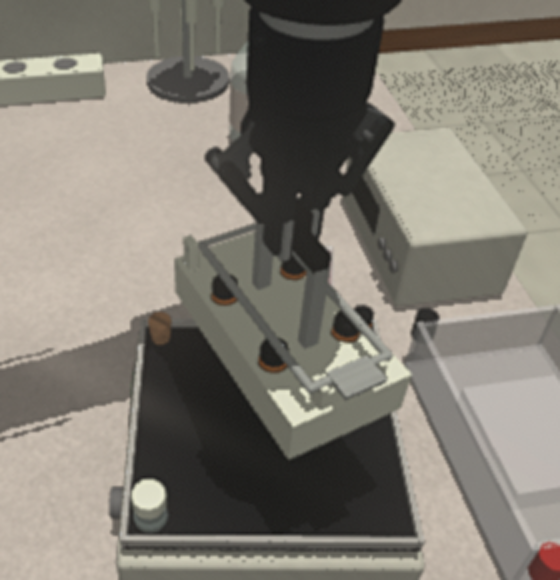

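The carrier hangs clear with the retainer closed and all four vials in, and the weight read is 5.5 N. One check of the tilt, then I hand in.

Run:
```python
import h
from h import *
h.WP=get_obs();D=[]
P={**L,"retainer_tab":tabl(0)}
for c in("side","wrist","top"):
    get_image(c)
    for n in P: D+=[(c,n,p) for p in pts(c,n)]
    D+=[(c,"vial",p) for p in pts(c,"vial0",4)]
H=np.array(L["handle"])
def f(q):
    R=Ro.from_euler("zyx",[q[3],q[4],q[5]]);r=[]
    for c,n,p in D:
        X=R.apply(np.atleast_2d(V if n=="vial" else P[n])-H)+q[:3]
        e=h.proj(c,X)-p;r+=list(e[np.argmin((e**2).sum(1))])
    return np.array(r)
s=least_squares(f,(.586,-.088,.293,.31,0,0),loss="soft_l1",x_scale=[.01]*3+[.05]*3)
print(s.x.round(3),np.sqrt(np.diag(np.linalg.inv(s.jac.T@s.jac))).round(3)*2,len(D),np.abs(s.fun).max())
```

```text
[ 0.584 -0.088  0.294  0.311  0.002  0.004] [0.    0.002 0.002 0.012 0.012 0.014] 21 101.41288396989114
```

The measured tilt is about 0.004 rad, so the carrier is level, and its underside is about 10 cm above the platform.

```bash
python3 -c "
from workcell import *
print(hand_in())"
```

```text
the job is handed in; nothing more can be done
None
```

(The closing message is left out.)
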